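Fit the fourth guide rod in a board test fixture

TASK

Fit the missing guide rod in the test fixture: take the longest rod from the white block, dip its lower end well into the oil cup, then thread it down from above through the upper bushing and on through the lower one of the corner that has no rod. Finish while still holding it there, spanning both bushings, with its top level with the tops of the three rods already fitted, so that the clamp screw can be tightened; the rod has no stop and would drop if you let go. Do not tip the oil cup or push it about, and leave the shorter rods, the modules and everything else on the bench where they are.

Things in the scene. Friction and masses are not known exactly. Their poses are not given: they have to be found in the camera images.
- fixture: board test fixture, fixed: base plate 200 (its x) x 240 (its y) mm, top 42 mm high; brown pressure plate above it, 115 to 125 mm high. Upright rods (12 mm, springs round them) at x = +-70, y = +-90 mm; the corner x = +70, y = -90 has none. Bow handle along x at y = +75 rises to 164 mm. Origin on the bench under its centre, z up, yaw within +-0.25 rad
- upper_bush (a point): centre of the mouth of the empty corner's upper bushing (brass flange 40 mm across), 131 mm above the bench. Countersunk from 24 mm at the mouth to a 14 mm bore 6 mm down; the bore ends 26 mm below the mouth. Axis vertical, z up
- lower_bush (a point): centre of the mouth of the empty corner's lower, clamping bushing (aluminium flange 36 mm across), straight below the upper one, 50 mm above the bench. Countersunk alike (24 to 14 mm within 6 mm); it ends 32 mm above the bench, open below, only the bench under it. z up
- fitted_rod_top (a point): centre of the top end of the fitted rod in the corner x = +70, y = +90 mm of the fixture; all three fitted rods reach this height, 190 mm above the bench
- guide_rod: longest of three bright steel rods upright in the white block: 12 mm diameter, 170 mm long, about 0.15 kg, plain, lower end chamfered to 9 mm over 4 mm. Origin at the centre of its lower end, z to its top. In the block its top is 180 mm above the bench. When fitted, its lower end is 20 mm above the bench and 59 mm of it stand above the upper bushing
- guide_rod_tip (a point): centre of the guide rod's lower end (at the body's origin)
- guide_rod_top (a point): centre of the guide rod's top end
- rod_block: white plastic block 150 (its x) x 56 (its y) x 45 mm, fixed, with three 14 mm holes, 35 mm deep, at x = -50, 0, +50 mm on its x axis; a rod stands loosely upright in each, which in which varies. Origin under its centre, z up; yaw within +-0.35 rad
- rod_130: shorter steel rod, 12 mm diameter, 130 mm long, in the block (top 140 mm above the bench); origin at its lower end. Leave it there
- rod_100: shortest steel rod, 12 mm diameter, 100 mm long, in the block (top 110 mm above the bench); origin at its lower end. Leave it there
- oil_cup: small open round dark steel oil cup, 66 mm across the rim, 60 mm at the foot, 40 mm high, wall 2.5 mm, inner floor 4 mm above the bench, about 0.25 kg, loose; origin under its centre, z up
- oil_cup_rim (a point): centre of the oil cup's mouth, level with its rim, 40 mm above the bench, z up
- module_1: a bare controller module, on the right of the bench: black vented top on two green circuit boards, 92 x 46 mm, 85 mm high, loose; origin under its centre. Not needed; leave it alone
- module_2: a bare controller module, on the right of the bench, farther out: black vented top on two green circuit boards, 92 x 46 mm, 85 mm high, loose; origin under its centre. Not needed; leave it alone
- module_3: a bare controller module, beyond the fixture: black vented top on two green circuit boards, 92 x 46 mm, 85 mm high, loose; origin under its centre. Not needed; leave it alone
- module_4: a bare controller module, beyond the fixture, the left one of two: black vented top on two green circuit boards, 92 x 46 mm, 85 mm high, loose; origin under its centre. Not needed; leave it alone
- screwdriver: screwdriver with a black handle lying on the bench beyond the oil cup, loose. Leave it alone
- wire_spool: grey spool, 60 mm across, 34 mm high, on the robot's side of the bench, loose; origin under its centre. Leave it alone
- flux_bottle: small white bottle with a black cap, 38 mm across, 85 mm high, beyond the white block, loose; origin under its centre. Leave it alone
Not all that is in view belongs to the job. Leave any blue or yellow look-alike of the oil_cup alone.

How it is judged:
On the way, in this order (a step that is already met when the one before it is completed fails the run):
1. the held guide rod's lower end is dipped at least 10 mm below the rim of the oil cup (horizontal distance between guide_rod_tip and oil_cup_rim below 0.026 m and z of guide_rod_tip in the frame of oil_cup_rim below -0.01 m and contact force between guide_rod and the fingers above 2 N), for 0.1 s.
2. its lower end has come down through the upper bushing (horizontal distance between guide_rod_tip and upper_bush below 0.005 m and z of guide_rod_tip in the frame of upper_bush below -0.028 m and z of guide_rod_top in the frame of upper_bush above 0.03 m and contact force between guide_rod and the fingers above 2 N), for 0.1 s.
At the end, for the whole second after the job is handed in: The rod is held still in the fingers (over 2 N), in line with both bushings of the empty corner (lower end within 4 mm of the axis, tilt under 0.06 rad), its lower end out below the lower bushing, its top within 8 mm of the height of the fitted rods' tops; the oil cup stands upright (horizontal distance between guide_rod_tip and lower_bush below 0.004 m and z of guide_rod_tip in the frame of lower_bush below -0.018 m and angle between the z axis of guide_rod and the z axis of fixture, either way round below 0.06 rad and z of guide_rod_top in the frame of fitted_rod_top between -0.008 and 0.008 m and contact force between guide_rod and the fingers above 2 N and linear speed of guide_rod below 0.02 m/s and angle between oil_cup's own z axis and vertical below 0.2 rad); the arm keeps its last pose, push and grip.
It fails at once if the oil cup is tipped (over 0.35 rad) or pushed more than 30 mm (angle between oil_cup's own z axis and vertical above 0.35 rad or distance of oil_cup from where it was at the start of the episode above 0.03 m).
It fails at once if a shorter rod is taken out of the block (moved over 30 mm) (distance of any of rod_130, rod_100 from where it was at the start of the episode above 0.03 m).
It fails at once if a module, the screwdriver, the spool or the bottle is moved more than 30 mm (distance of any of module_1, module_2, module_3, module_4, screwdriver, wire_spool, flux_bottle from where it was at the start of the episode above 0.03 m).
It also fails if it takes over 54 s, if anything falls off the work surface, if the arm or the gripper's body presses on something with over 40 N, if the wrist force passes 120 N, or if a joint passes its speed limit or range.

ROBOT

A 7-joint arm with a two-finger parallel gripper is mounted at the origin on the work surface. World frame = base frame: x ahead of the robot, y to its left, z up, the work surface at z = 0. Lengths are in m, angles in rad, forces in N, time in s.
With the tool pointing down it reaches from about 0.425 to 0.925 m from the base axis. Payload 6.8 kg.
Tool frame: the origin (TCP) lies on the centre line of the jaws, within the pads' length; the fingertips stand 17 mm ahead of it and the grasp point (between the pads) lies 2 mm behind it; z points along the fingers, x is the direction in which the jaws open and shut, and the axes are right-handed (so a half turn about z gives the same grasp; the last joint's range is limited). The gripper opens to 85 mm and grips with 20 to 120 N. Pads are 22 mm wide; open, the fingers measure 114 mm over their backs; the gripper's body (76 mm by 85 mm) begins 54 mm behind the grasp point. The pads swing forward as they close: fully open they stand 13 mm farther back than shut.
Start: joints at [-1.362, 0.477, 0.022, 1.555, -0.011, 1.109, -0.083], TCP at [0.21, 0.641, 0.248] pointing down, gripper open.
Joint ranges: [-2.96, 2.96], [-0.34, 2.1], [-1.41, 1.46], [0.24, 2.44], [-1.37, 4.51], [0.17, 1.92], [-2.96, 2.96]. Speed limits (rad/s): [2.39, 2.39, 3.14, 3.14, 3.14, 3.14, 3.14].

INTERFACE

Orientations are given as a rotation vector (axis times angle).
In Python, from bench import r gives the robot as it stands.
- The arm moves only by the tool arm_command, never from a script. Its argument "increments" is a list of rows, each a list of 3 entries, a list of its own where there are three numbers: the shift along the world's x, y, z in m, then the turn, a rotation vector about the world's x, y, z in rad, then the opening in per cent of the stroke, from 0 (shut) to 100 (fully open). A call has 1 to 10 rows; each row is the pose to reach, as a shift and turn from the pose commanded when the call began; what a row does not reach only later rows make up. A row lasts 1/10 s, in which the tool goes at most 50 mm and 8.59 degrees, less where a joint would pass 70% of its speed; a pose out of reach is approached as far as the arm can. A call with a gripper value outside its range is refused whole. The fingers move at their own pace and stop on an object; "newtons" is the grip in N (left out, the last holds). Time passes only in rows, so rows that repeat a pose let the fingers close. It gives the time, the measured TCP pose, the force and the opening at its end, in the units of the state.
- r.get_obs(): the state, without advancing time (a new reading comes with each control period).
- r.grab_frame(name): name is "scene" or "side" or "wrist"; returns the picture (480x640x3 uint8, blue, green, red); there is no depth.
- r.camera_model(name): a dict with "camera_matrix" (3x3 intrinsics, pixels), "D" ([k1, k2, p1, p2, k3] as OpenCV has them; the pictures are not rectified), "camera_from_world" (4x4, takes a point from world to camera coordinates). Camera axes: x right, y down, z forward; pixel columns grow to the right and rows downward; lengths in m; the calibration is good to about 2 mm. A picture is of the moment at which its call begins: read the wrist's pose just before it. camera_model takes no time and is no camera call; for the wrist camera it gives the pose at the moment of the call.
- r.hand_in(): hands the job in, once; it reports no verdict.
The state is a dict: "clock": time; "joints": joint angles; "qvel": joint speeds; "tau": joint torques, N m; "tcp_pos": TCP position; "orientation": TCP orientation; "contact_force": force on the tool from outside, world axes, zero at the start; "moment": the same for the moment, N m; "grip_width": finger opening in m.
Only numpy, scipy, OpenCV 4.12 (cv2) and the standard library are available. Lean on these libraries where they do the work, as an engineer would, in place of code of your own. Each camera call takes 0.05 s, during which the arm holds its last target. There are 200 camera calls.

## Working session

There is one attempt and no reset: what is moved stays moved. The work goes in short steps, Python scripts to look and compute and a tool call to move; the robot and the scene stay as the last step left them, time stands still between calls to the robot, and variables do not carry over. Pictures are saved under pics/ and viewed, about 8 in all and at most 12, crops included, and the job is handed in when it is done.

Besides the shell and the picture viewer there is one more tool, called as a command line: name --argument value ..., lists and objects as JSON in quotes. arm_command: Moves the arm, as the interface text tells. Its arguments: {"type":"object","properties":{"increments":{"type":"array","items":{"type":"array"}},"newtons":{"type":"number"}},"required":["increments"]}

```bash
mkdir -p pics; ls; cat > h.py <<'E'
import numpy as np, cv2
from bench import r
def cam(n):
    m=r.camera_model(n); return np.array(m["camera_matrix"],float),np.array(m["D"],float),np.array(m["camera_from_world"],float)
def ray(n,uv,c=None):
    K,D,T=c or cam(n)
    p=cv2.undistortPoints(np.array(uv,float).reshape(-1,1,2),K,D).reshape(-1,2)
    d=np.c_[p,np.ones(len(p))]@T[:3,:3]; o=-T[:3,:3].T@T[:3,3]
    return o,d
def plane(n,uv,z,c=None):
    o,d=ray(n,uv,c); return o+d*((z-o[2])/d[:,2])[:,None]
def proj(n,P,c=None):
    K,D,T=c or cam(n)
    return cv2.projectPoints(np.array(P,float).reshape(-1,1,3),cv2.Rodrigues(T[:3,:3])[0],T[:3,3],K,D)[0].reshape(-1,2)
def tri(c1,uv1,c2,uv2):
    (o,d),(p,e)=ray(0,uv1,c1),ray(0,uv2,c2)
    d=d[0]/np.linalg.norm(d[0]);e=e[0]/np.linalg.norm(e[0])
    s=np.linalg.lstsq(np.c_[d,-e],p-o,rcond=None)[0]
    a,b=o+s[0]*d,p+s[1]*e
    return (a+b)/2,np.linalg.norm(a-b)
E
python3 - <<'E'
from h import *
o=r.get_obs();print(o)
for n in("scene","side","wrist"):
    cv2.imwrite(f"pics/{n}0.png",r.grab_frame(n)); K,D,T=cam(n); print(n,-T[:3,:3].T@T[:3,3],T[2,:3],K[0,0],D)
E
```

```text
pics
{'clock': 0.0, 'joints': array([-1.3621243 ,  0.47777476,  0.02229404,  1.55645207, -0.01144835,
        1.10927532, -0.08310852]), 'qvel': array([-4.10615450e-04, -3.68675408e-04, -6.56279706e-04, -9.99117399e-05,
       -5.81571052e-04, -1.76371000e-04, -6.13862821e-04]), 'tau': array([-2.72436409e-04, -5.96436489e+01,  1.60749525e+00, -2.81197160e+01,
        1.23689047e-02,  9.27159155e-03,  1.52260429e-05]), 'tcp_pos': array([0.21008887, 0.64089035, 0.24734153]), 'orientation': array([ 2.54299469e+00,  1.84267160e+00, -2.11243834e-03]), 'contact_force': array([ 0.28368645,  0.75022949, -0.91682986]), 'moment': array([ 0.00895727,  0.03581714, -0.03637092]), 'grip_width': 0.08546476720764733}
scene [1.09271383 0.02066545 0.98578542] [-0.54513925 -0.05931903 -0.83624425] 472.4731968283685 [-0.10641732  0.          0.          0.          0.        ]
side [ 0.0021816  -0.90762834  0.70902522] [ 0.47492137  0.72246077 -0.5024939 ] 605.7116040446859 [-0.08960573  0.          0.          0.          0.        ]
wrist [0.13793711 0.66424258 0.37298263] [ 0.2824326  -0.09396739 -0.95467374] 406.1710239242184 [0.01145829 0.         0.         0.         0.        ]
```

View pics/scene0.png

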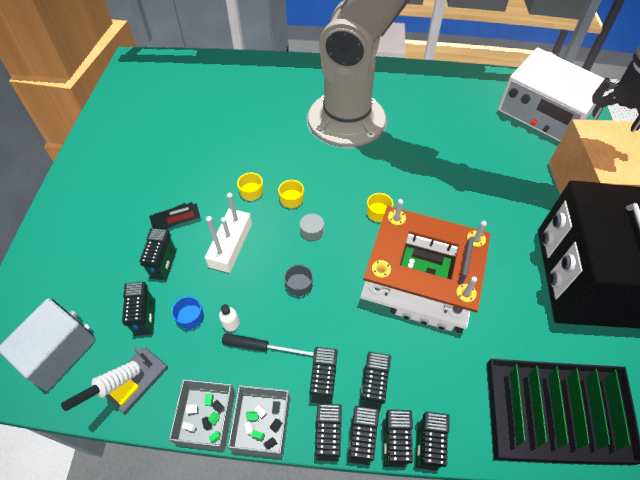

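View pics/side0.png

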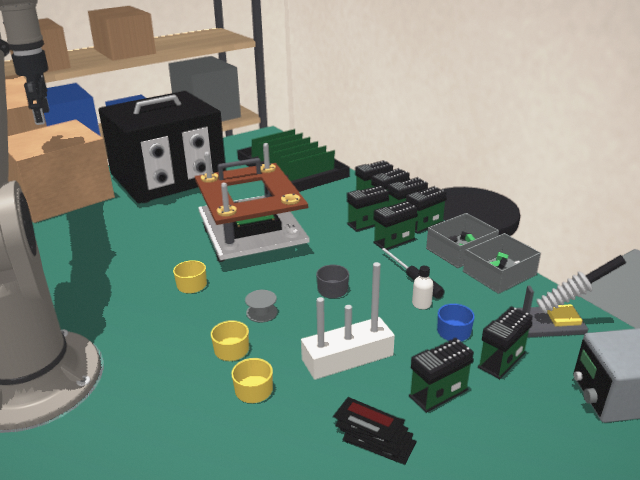

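```bash
python3 - <<'E'
import cv2,numpy as np
s=cv2.imread("pics/scene0.png");d=cv2.imread("pics/side0.png")
def t(i,x,y,w,h,W=400,H=300): return cv2.resize(i[y:y+h,x:x+w],(W,H),interpolation=cv2.INTER_CUBIC)
# scale 5 everywhere
a=np.hstack([t(s,190,190,80,60),t(s,350,230,80,60)])
b=np.hstack([t(d,300,260,100,75),t(d,250,170,80,60)])
cv2.imwrite("pics/crop1.png",np.vstack([a,b]))
E
```

```text
(no output)
```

View pics/crop1.png

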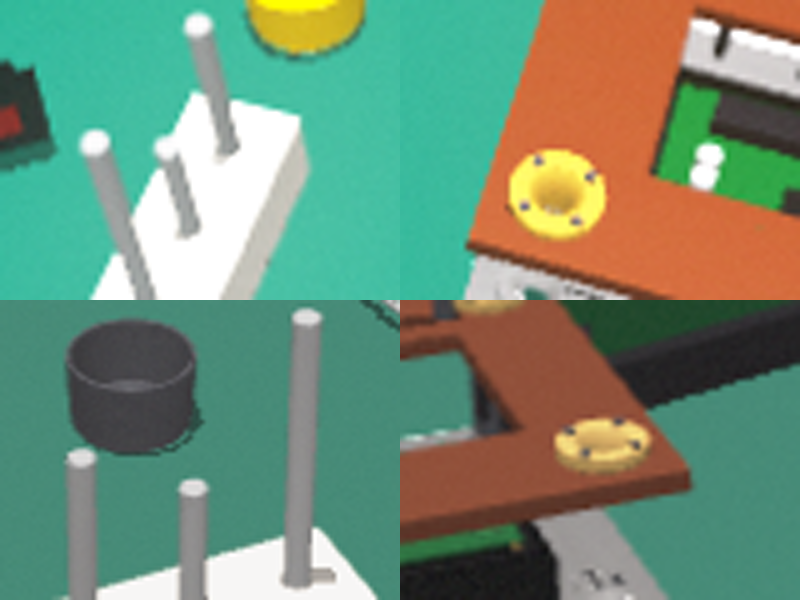

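Crop shows: rods' tops, scene/side pixels: tall (209,219)/(377,264.5), 130 mm (230,195)/(320,299), 100 mm (224,220)/(348,307). The tall one is visibly the longest, farthest from the robot in the block. Cup candidates: the dark grey one at scene (298,280) / side (333,274) fits "dark steel"; the three yellow ones and the blue one (187,313) are look-alikes; the grey (312,227) is the spool. The empty brass bushing is at scene (381.4,268.8) / side (290.6,198.4).

```bash
python3 - <<'E'
from h import *
S,D=cam("scene"),cam("side")
s=cv2.imread("pics/scene0.png")
for n,a,b,z in [("tall",(209.2,218.8),(376.8,264.5),.18),("r130",(229.8,195),(320.3,299.3),.14),("r100",(223.6,219.6),(348,306.8),.11),("bush",(381.4,268.8),(290.6,198.4),.131)]:
    p,g=tri(S,a,D,b); print(n,p.round(4),"gap",round(g,4),plane(0,a,z,S).round(4),plane(0,b,z,D).round(4))
# cup by dark mask
c=s[255:305,275:325]; hsv=cv2.cvtColor(c,cv2.COLOR_BGR2HSV)
m=((hsv[...,1]<70)&(hsv[...,2]<130)).astype(np.uint8)
k=max(cv2.findContours(m,0,2)[0],key=cv2.contourArea)
x,y,w,h=cv2.boundingRect(k);print("cup box",x+275,y+255,w,h)
for z,px in((.04,(x+275+w/2,y+255+9)),): print(plane(0,px,z,S))
print("side rim",plane(0,(332.7,274),.04,D))
cup=plane(0,(332.7,274),.04,D)[0]
th=np.linspace(0,6.28,40)
for r_,z in((.033,.04),(.03,0)):
    q=proj(0,np.c_[cup[0]+r_*np.cos(th),cup[1]+r_*np.sin(th),th*0+z],S); print(q.min(0),q.max(0))
E
```

```text
tall [ 0.5301 -0.2686  0.1787] gap 0.0029 [[ 0.5299 -0.2671  0.18  ]] [[ 0.5295 -0.2716  0.18  ]]
r130 [ 0.4319 -0.2499  0.1392] gap 0.0033 [[ 0.431  -0.2487  0.14  ]] [[ 0.432  -0.2525  0.14  ]]
r100 [ 0.4806 -0.2592  0.1091] gap 0.0023 [[ 0.4803 -0.2582  0.11  ]] [[ 0.4804 -0.2613  0.11  ]]
bush [0.5908 0.1024 0.13  ] gap 0.0033 [[0.59   0.1034 0.131 ]] [[0.5901 0.0983 0.131 ]]
cup box 285 265 27 31
[[ 0.56758482 -0.0769204   0.04      ]]
side rim [[ 0.57535062 -0.08041954  0.04      ]]
[282.15747651 264.38387906] [310.99669899 289.65325412]
[284.57415437 273.96605239] [309.99555266 296.4695649 ]
```

arm_command --increments '[[[0.02,-0.03,0.05],[0,0,0],100],[[0.22,-0.33,0.06],[0,0,0.13],100],[[0.22,-0.33,0.06],[0,0,0.13],100],[[0.22,-0.33,0.06],[0,0,0.13],100],[[0.22,-0.33,0.06],[0,0,0.13],100],[[0.22,-0.33,0.06],[0,0,0.13],100],[[0.25,-0.39,0.06],[0,0,0.13],100],[[0.28,-0.44,0.06],[0,0,0.13],100],[[0.3,-0.49,0.06],[0,0,0.13],100],[[0.31,-0.54,0.06],[0,0,0.13],100]]'

```text
clock: 1.15
tcp_pos: [0.4617, 0.2323, 0.3065]
orientation: [2.419, 2.004, 0.001]
contact_force: [0.4, -0.1, -0.5]
grip_width: 0.0854
```

arm_command --increments '[[[0.07,-0.5,-0.04],[0,0,0],100],[[0.07,-0.5,-0.04],[0,0,0],100],[[0.07,-0.5,-0.04],[0,0,0],100],[[0.07,-0.5,-0.04],[0,0,0],100],[[0.07,-0.5,-0.04],[0,0,0],100],[[0.07,-0.5,-0.04],[0,0,0],100],[[0.07,-0.5,-0.04],[0,0,0],100],[[0.07,-0.5,-0.04],[0,0,0],100],[[0.07,-0.5,-0.04],[0,0,0],100],[[0.07,-0.5,-0.04],[0,0,0],100]]'

```text
clock: 2.15
tcp_pos: [0.53, -0.2611, 0.2667]
orientation: [-2.418, -2.005, -0.0]
contact_force: [1.1, -0.1, 0.5]
grip_width: 0.0853
```

arm_command --increments '[[[0,0,0],[0,0,0],100],[[0,0,0],[0,0,0],100],[[0,0,0],[0,0,0],100]]'

```text
clock: 2.45
tcp_pos: [0.5301, -0.2581, 0.2666]
orientation: [-2.417, -2.006, -0.0]
contact_force: [-0.5, 0.2, -0.6]
grip_width: 0.0854
```

```bash
python3 - <<'E'
from h import *
o=r.get_obs();c=cam("wrist");im=r.grab_frame("wrist");cv2.imwrite("pics/w1.png",im)
np.save("w1.npy",np.array([*c],dtype=object),allow_pickle=True)
print(o["tcp_pos"],proj(0,[[.530,-.2686,.18],[.4806,-.2592,.11],[.432,-.25,.14]],c))
E
```

```text
[ 0.53013461 -0.25807814  0.26661989] [[305.42878367 264.80488861]
 [308.95522984 160.2984762 ]
 [306.56029837  77.93706646]]
```

View pics/w1.png

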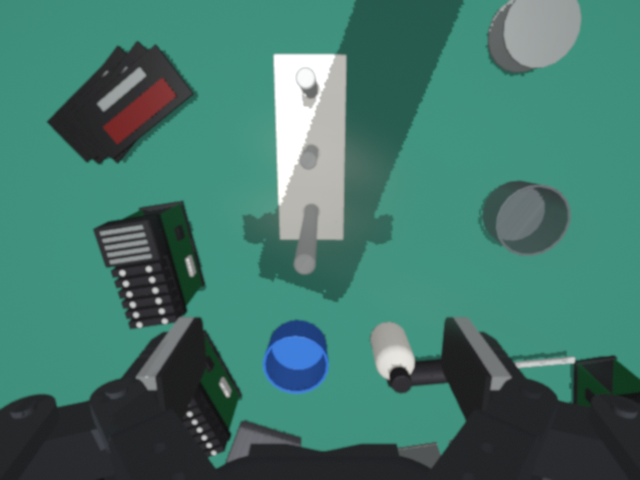

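The wrist view shows the tall rod's top at about (304.5,263), where predicted, and the cup's rim centred at about (533,219).

```bash
python3 - <<'E'
from h import *
c=cam("wrist")
print(plane(0,[(304.5,263)],.18,c),plane(0,[(533,219)],.04,c))
E
```

```text
[[ 0.52913684 -0.26848582  0.18      ]] [[ 0.57396742 -0.07658518  0.04      ]]
```

arm_command --increments '[[[0,-0.0105,-0.02],[0,0,0],100],[[0,-0.0105,-0.06],[0,0,0],100],[[0,-0.0105,-0.1],[0,0,0],100],[[0,-0.0105,-0.1115],[0,0,0],100],[[0,-0.0105,-0.1115],[0,0,0],100],[[0,-0.0105,-0.1115],[0,0,0],5],[[0,-0.0105,-0.1115],[0,0,0],5],[[0,-0.0105,-0.1115],[0,0,0],5],[[0,-0.0105,-0.1115],[0,0,0],5],[[0,-0.0105,-0.1115],[0,0,0],5]]' --newtons 60

```text
clock: 3.5
tcp_pos: [0.5302, -0.27, 0.156]
orientation: [2.418, 2.004, 0.001]
contact_force: [0.1, 0.7, -0.6]
grip_width: 0.012
```

arm_command --increments '[[[0,0,0],[0,0,0],0],[[0,0,0],[0,0,0],0],[[0,0,0],[0,0,0],0],[[0,0,0],[0,0,0],0],[[0,0,0],[0,0,0],0]]'

```text
clock: 4.0
tcp_pos: [0.5305, -0.2699, 0.1561]
orientation: [2.418, 2.004, 0.001]
contact_force: [-1.1, 1.7, 5.0]
grip_width: 0.0106
```

arm_command --increments '[[[0,0,0.02],[0,0,0],0],[[0,0,0.05],[0,0,0],0],[[0,0,0.09],[0,0,0],0],[[0,0,0.12],[0,0,0],0],[[0.005,0.03,0.13],[0,0,0],0],[[0.015,0.07,0.13],[0,0,0],0],[[0.025,0.11,0.13],[0,0,0],0],[[0.035,0.15,0.13],[0,0,0],0],[[0.041,0.18,0.13],[0,0,0],0],[[0.044,0.192,0.13],[0,0,0],0]]'

```text
clock: 5.0
tcp_pos: [0.5743, -0.0736, 0.2846]
orientation: [-2.412, -2.01, 0.0]
contact_force: [-0.7, 0.2, -2.8]
grip_width: 0.0104
```

arm_command --increments '[[[0,0,0],[0,0,0],0],[[0,0,0],[0,0,0],0],[[0,0,0],[0,0,0],0]]'

```text
clock: 5.3
tcp_pos: [0.5734, -0.0805, 0.2855]
orientation: [2.422, 2.0, -0.001]
contact_force: [0.4, -0.7, -1.9]
grip_width: 0.0108
```

```bash
python3 - <<'E'
from h import *
o=r.get_obs();print(o["tcp_pos"],o["grip_width"],o["contact_force"])
s=r.grab_frame("scene");d=r.grab_frame("side");cv2.imwrite("pics/s2.png",s);cv2.imwrite("pics/d2.png",d)
t=o["tcp_pos"]
P=[t+[0,0,.024],t+[0,0,-.146]]
a,b=proj("scene",P),proj("side",P);print(a,b)
def t_(i,q):
    x,y=np.clip(q.mean(0).astype(int)-[45,45],0,[550,390]);print(x,y)
    return cv2.resize(i[y:y+90,x:x+90],(400,400),interpolation=cv2.INTER_CUBIC)
# tip-centred for scene, and for side
cv2.imwrite("pics/c2.png",np.hstack([t_(s,a[1:]),t_(d,b)]))
E
```

```text
[ 0.57340342 -0.08045557  0.28546017] 0.010766422619657507 [ 0.35319768 -0.73863261 -1.93768836]
[[290.54315725 203.51255064]
 [294.7201615  253.12019399]] [[331.4013973  147.25850039]
 [331.74454567 230.83419329]]
249 208
286 144
```

View pics/c2.png

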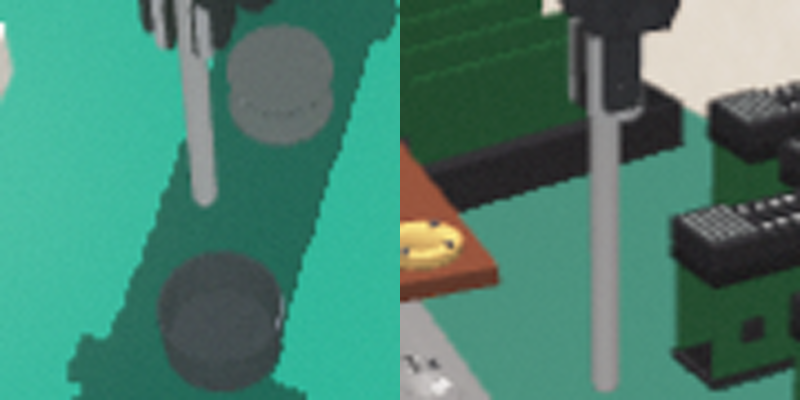

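arm_command --increments '[[[0,0.001,-0.03],[0,0,0],0],[[0,0.001,-0.07],[0,0,0],0],[[0,0.001,-0.1],[0,0,0],0],[[0,0.001,-0.118],[0,0,0],0],[[0,0.001,-0.119],[0,0,0],0],[[0,0.001,-0.119],[0,0,0],0],[[0,0.001,-0.119],[0,0,0],0],[[0,0.001,-0.119],[0,0,0],0],[[0,0.001,-0.119],[0,0,0],0]]'

```text
clock: 6.3
tcp_pos: [0.5746, -0.077, 0.1675]
orientation: [2.418, 2.004, 0.002]
contact_force: [1.0, 0.2, -1.0]
grip_width: 0.0106
```

```bash
python3 - <<'E'
from h import *
o=r.get_obs();print(o["tcp_pos"],o["grip_width"],o["contact_force"])
d=r.grab_frame("side");s=r.grab_frame("scene")
f=lambda i,x,y:cv2.resize(i[y:y+80,x:x+80],(400,400),interpolation=cv2.INTER_CUBIC)
cv2.imwrite("pics/c3.png",np.hstack([f(s,260,220),f(d,290,220)]))
E
```

```text
[ 0.57457781 -0.07698298  0.16746509] 0.010642423360672906 [ 0.97611634  0.24965029 -1.02207399]
```

View pics/c3.png

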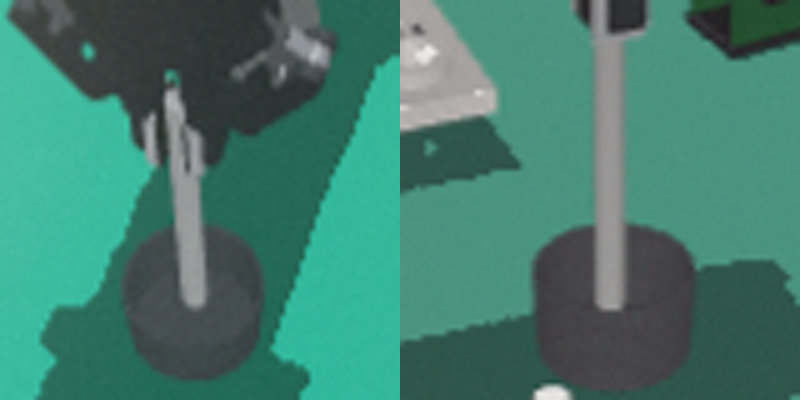

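The dip is good: in both views the rod enters the cup's mouth and its end is hidden behind the near rim (tip about z = 0.021). On to the bushing.

arm_command --increments '[[[0,0,0.04],[0,0,0],0],[[0,0,0.085],[0,0,0],0],[[0,0,0.125],[0,0,0],0],[[0.002,0.01,0.15],[0,0,0],0],[[0.006,0.05,0.15],[0,0,0],0],[[0.01,0.09,0.15],[0,0,0],0],[[0.012,0.13,0.15],[0,0,0],0],[[0.014,0.16,0.15],[0,0,0],0],[[0.015,0.175,0.15],[0,0,0],0],[[0.016,0.179,0.15],[0,0,0],0]]'

```text
clock: 7.4
tcp_pos: [0.5898, 0.1038, 0.3163]
orientation: [-2.416, -2.008, 0.0]
contact_force: [0.2, -0.5, -0.7]
grip_width: 0.0105
```

arm_command --increments '[[[0,0,0],[0,0,0],0],[[0,0,0],[0,0,0],0],[[0,0,0],[0,0,0],0],[[0,0,0],[0,0,0],0]]'

```text
clock: 7.8
tcp_pos: [0.59, 0.1006, 0.3166]
orientation: [2.421, 2.002, -0.0]
contact_force: [-0.2, -0.2, -1.6]
grip_width: 0.0107
```

```bash
python3 - <<'E'
from h import *
o=r.get_obs();print(o["tcp_pos"],o["grip_width"],o["contact_force"])
d=r.grab_frame("side");s=r.grab_frame("scene");cv2.imwrite("pics/s4.png",s);cv2.imwrite("pics/d4.png",d)
t=o["tcp_pos"];P=[t+[0,0,.024],t+[0,0,-.0],t+[0,0,-.146]]
a,b=proj("scene",P),proj("side",P);print(a.round(1),b.round(1))
q=a[1:].mean(0).astype(int);q2=b[1:].mean(0).astype(int);print(q,q2)
f=lambda i,x,y:cv2.resize(i[y-40:y+60,x-33:x+33],(396,600),interpolation=cv2.INTER_CUBIC)
cv2.imwrite("pics/c4.png",np.hstack([f(s,*q),f(d,*q2)]))
E
```

```text
[0.59004695 0.10064322 0.31658548] 0.010710660511434699 [-0.1850295  -0.21189003 -1.56189554]
[[393.  207.6]
 [391.3 215.9]
 [382.2 258.9]] [[286.1 103.1]
 [286.6 114.7]
 [289.3 181.2]]
[386 237] [287 147]
```

View pics/c4.png

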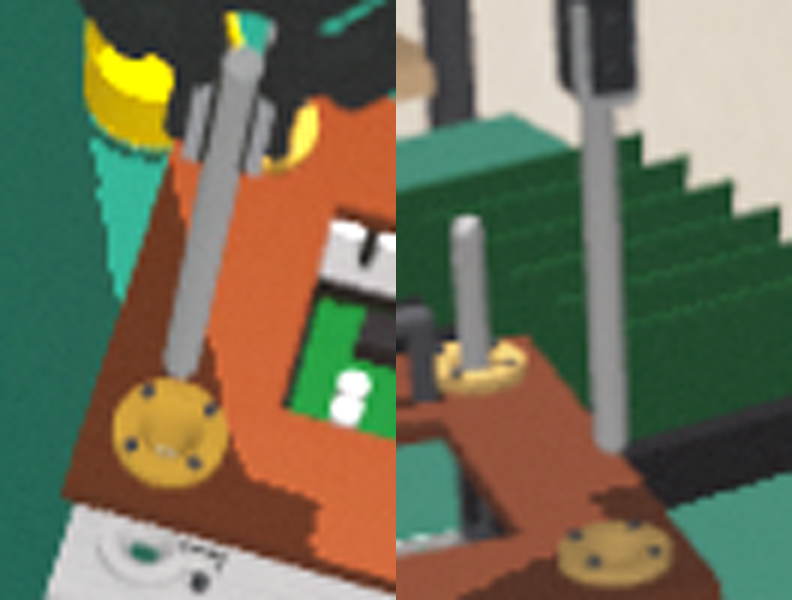

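```bash
cat > axis.py <<'E'
from h import *
def rodaxis(im,n,t,z0=-.03,z1=-.14,off=(0,0)):
    """rod axis points in image: for rows between t+z0 and t+z1, centre of low-saturation run near the predicted line"""
    a=proj(n,[t+[off[0],off[1],z0],t+[off[0],off[1],z1]]);S=cv2.cvtColor(im,cv2.COLOR_BGR2HSV)[...,1].astype(float)
    out=[]
    for v in range(int(a[0,1])+1,int(a[1,1])):
        u0=a[0,0]+(a[1,0]-a[0,0])*(v-a[0,1])/(a[1,1]-a[0,1])
        lo=int(u0)-9;row=S[v,lo:lo+19]; c=row[6:13].min(); bl,br=row[0:4].mean(),row[-4:].mean()
        j=int(np.argmin(row[6:13]))+6
        def edge(st,b):
            th=(c+b)/2;k=j
            while 0<k+st<18 and row[k]<th:k+=st
            p,q=row[k-st],row[k]; return k-st+st*(th-p)/(q-p) if q!=p else k
        L,R=edge(-1,bl),edge(1,br)
        out.append((v,lo+(L+R)/2,R-L))
    return np.array(out),a
E
python3 - <<'E'
from axis import *
t=np.array([.59005,.10064,.31659])
res={}
for n,f in(("scene","pics/s4.png"),("side","pics/d4.png")):
    o,a=rodaxis(cv2.imread(f),n,t)
    w=np.median(o[:,2]);g=abs(o[:,2]-w)<1.2
    p=np.polyfit(o[g,0],o[g,1],1);k=np.polyfit(a[:,1],a[:,0],1)
    e=o[g,1]-np.polyval(p,o[g,0])
    print(n,"w",w,g.sum(),len(o),"rms",e.std(),"slope meas/pred",p[0],k[0],"offset at ends",np.polyval(p,a[:,1])-a[:,0])
E
```

```text
scene w 6.386120024578411 31 31 rms 0.07183589102479139 slope meas/pred -0.21320623298164879 -0.21218583671733693 offset at ends [-0.02333109 -0.05558781]
side w 6.633145131169128 46 48 rms 0.09406215194771303 slope meas/pred 0.04317405138146864 0.04113237337151752 offset at ends [0.03694639 0.13823692]
```

```bash
python3 - <<'E'
from h import *
S,D=cam("scene"),cam("side")
for a,b in [((381.0,267.75),(290.2,197.2)),((380.9,267.85),(290.25,197.3)),((381.1,267.6),(290.1,197.1))]:
    p,g=tri(S,a,D,b); print(p.round(4),round(g,4),plane(0,a,.131,S).round(4),plane(0,b,.131,D).round(4))
E
```

```text
[0.5899 0.1015 0.1332] 0.0024 [[0.5875 0.1025 0.131 ]] [[0.5924 0.1037 0.131 ]]
[0.59   0.1013 0.133 ] 0.0023 [[0.5878 0.1023 0.131 ]] [[0.5923 0.1032 0.131 ]]
[0.5897 0.1016 0.1335] 0.0025 [[0.5871 0.1027 0.131 ]] [[0.5925 0.1043 0.131 ]]
```

arm_command --increments '[[[0,0.002,-0.015],[0,0,0],0],[[0,0.002,-0.033],[0,0,0],0],[[0,0.002,-0.033],[0,0,0],0],[[0,0.002,-0.033],[0,0,0],0],[[0,0.002,-0.033],[0,0,0],0]]'

```text
clock: 8.4
tcp_pos: [0.5906, 0.104, 0.2845]
orientation: [2.419, 2.004, 0.002]
contact_force: [0.7, -1.1, -1.0]
grip_width: 0.0103
```

```bash
python3 - <<'E'
from h import *
o=r.get_obs();t=o["tcp_pos"];print(t,o["grip_width"],o["contact_force"])
c=cam("wrist");print("bush in wrist",proj(0,[[.59,.1025,.131],t-[0,0,.146]],c))
w=r.grab_frame("wrist");s=r.grab_frame("scene");d=r.grab_frame("side")
for n,i in zip("wsd",(w,s,d)):cv2.imwrite(f"pics/{n}5.png",i)
f=lambda i,x,y,k,W,H:cv2.resize(i[y:y+H//k,x:x+W//k],(W,H),interpolation=cv2.INTER_CUBIC)
cv2.imwrite("pics/c5.png",np.hstack([f(w,220,130,2,400,400),np.hstack([f(s,355,240,5,200,400),f(d,265,150,5,200,400)])]))
E
```

```text
[0.59056094 0.1040019  0.28449358] 0.010272621805785039 [ 0.70561478 -1.06183908 -1.03001432]
bush in wrist [[321.73121471 229.2188812 ]
 [323.97555232 232.43644016]]
```

View pics/c5.png

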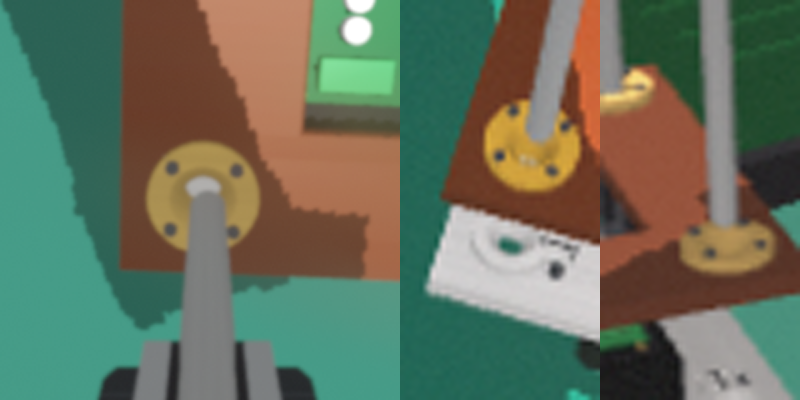

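The wrist view agrees: flange centre, from its four screws, at (321.0,229.8), giving a bushing at about (0.590,0.102); the rod's tip hangs over the countersink.

```bash
python3 - <<'E'
from axis import *
c=cam("wrist");print(plane(0,[(321.0,229.75)],.131,c))
T=[]
for i in range(6):
    T.append(r.get_obs()["tcp_pos"]); im=r.grab_frame("scene" if i%2 else "side")
print(np.array(T).round(4));t=np.mean(T,0)
for n in("scene","side"):
    im=r.grab_frame(n);o,a=rodaxis(im,n,t,-.03,-.13)
    w=np.median(o[:,2]);g=abs(o[:,2]-w)<1.2;p=np.polyfit(o[g,0],o[g,1],1)
    print(n,w,g.sum(),len(o),np.polyval(p,a[:,1])-a[:,0])
E
```

```text
[[0.5900748  0.10204783 0.131     ]]
[[0.5904 0.1041 0.2843]
 [0.5903 0.1041 0.2842]
 [0.5902 0.1041 0.284 ]
 [0.5901 0.1041 0.2838]
 [0.5901 0.1041 0.2837]
 [0.59   0.1041 0.2836]]
scene 6.302132896789386 26 26 [-0.36518401 -0.05030285]
side 6.537220026350462 39 43 [-0.02895085  0.02030692]
```

arm_command --increments '[[[0,-0.0018,0],[0,0,0],0],[[0,-0.0018,0],[0,0,0],0],[[0,-0.0018,-0.005],[0,0,0],0],[[0,-0.0018,-0.009],[0,0,0],0],[[0,-0.0018,-0.012],[0,0,0],0],[[0,-0.0018,-0.015],[0,0,0],0],[[0,-0.0018,-0.018],[0,0,0],0],[[0,-0.0018,-0.018],[0,0,0],0],[[0,-0.0018,-0.018],[0,0,0],0]]'

```text
clock: 9.85
tcp_pos: [0.59, 0.1023, 0.2654]
orientation: [-2.419, -2.005, 0.0]
contact_force: [0.1, -0.3, -2.0]
grip_width: 0.0105
```

arm_command --increments '[[[0,0,-0.006],[0,0,0],0],[[0,0,-0.012],[0,0,0],0],[[0,0,-0.018],[0,0,0],0],[[0,0,-0.024],[0,0,0],0],[[0,0,-0.03],[0,0,0],0],[[0,0,-0.036],[0,0,0],0],[[0,0,-0.042],[0,0,0],0],[[0,0,-0.042],[0,0,0],0],[[0,0,-0.042],[0,0,0],0]]'

```text
clock: 10.75
tcp_pos: [0.59, 0.1022, 0.2234]
orientation: [-2.419, -2.004, 0.0]
contact_force: [-0.0, 0.3, -1.7]
grip_width: 0.0106
```

arm_command --increments '[[[0,0,-0.006],[0,0,0],0],[[0,0,-0.012],[0,0,0],0],[[0,0,-0.018],[0,0,0],0],[[0,0,-0.024],[0,0,0],0],[[0,0,-0.028],[0,0,0],0],[[0,0,-0.032],[0,0,0],0],[[0,0,-0.036],[0,0,0],0],[[0,0,-0.036],[0,0,0],0],[[0,0,-0.036],[0,0,0],0]]'

```text
clock: 11.65
tcp_pos: [0.59, 0.1023, 0.1875]
orientation: [-2.419, -2.005, 0.0]
contact_force: [-0.2, -0.2, -1.0]
grip_width: 0.0107
```

arm_command --increments '[[[0,0,-0.006],[0,0,0],0],[[0,0,-0.012],[0,0,0],0],[[0,0,-0.017],[0,0,0],0],[[0,0,-0.0215],[0,0,0],0],[[0,0,-0.0215],[0,0,0],0],[[0,0,-0.0215],[0,0,0],0],[[0,0,-0.0215],[0,0,0],0],[[0,0,-0.0215],[0,0,0],0]]'

```text
clock: 12.45
tcp_pos: [0.59, 0.1023, 0.1662]
orientation: [-2.419, -2.005, -0.0]
contact_force: [0.7, 0.4, -1.8]
grip_width: 0.0105
```

```bash
python3 - <<'E'
from h import *
o=r.get_obs();t=o["tcp_pos"];print(t,o["grip_width"],o["contact_force"],o["moment"])
s=r.grab_frame("scene");d=r.grab_frame("side")
for n,i in zip("sd",(s,d)):cv2.imwrite(f"pics/{n}6.png",i)
P=[t+[0,0,.024],[.59,.102,.02]];print(proj("scene",P),proj("side",P))
f=lambda i,x,y,k,W,H:cv2.resize(i[y:y+H//k,x:x+W//k],(W,H),interpolation=cv2.INTER_CUBIC)
cv2.imwrite("pics/c6.png",np.hstack([f(s,350,190,4,400,480),f(d,240,120,4,400,480)]))
E
```

```text
[0.5900165  0.10229745 0.1661513 ] 0.01051705945701238 [ 0.65619739  0.4300235  -1.80623886] [-0.02360072  0.0518172   0.00126884]
[[384.11680552 253.85436381]
 [375.46587981 293.05265734]] [[288.52806007 172.45582863]
 [291.53909414 242.29634734]]
```

View pics/c6.png

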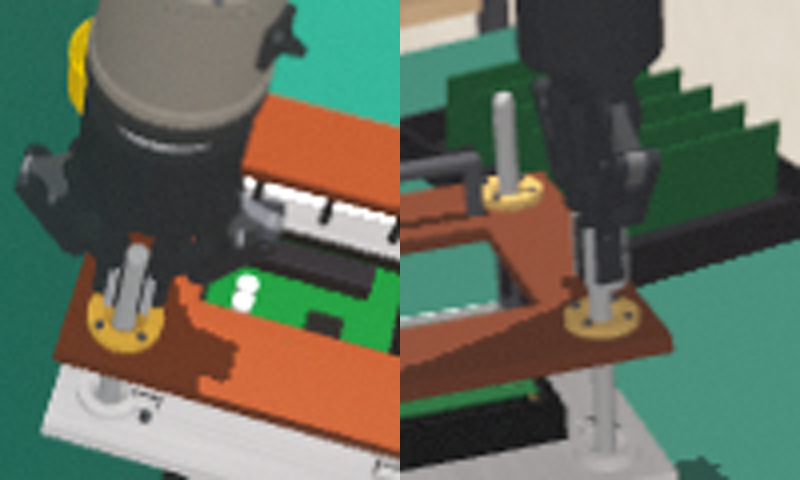

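```bash
python3 - <<'E'
from h import *
for f,t in(("s4",(.59005,.10064,.31659)),("s5",(.5904,.1041,.2843)),("s6",(.59,.1023,.16615))):
    im=cv2.imread(f"pics/{f}.png").astype(int)
    zs=np.arange(.008,.044,.002);P=proj("scene",[np.array(t)+[0,0,z] for z in zs])
    print(f,[(round(z*1000),int(round(v)),*im[int(round(v)),int(round(u))]) for z,(u,v) in zip(zs,P)])
s=cv2.imread("pics/s0.png") if 0 else None
a,b,c=[cv2.resize(cv2.imread(f"pics/{f}.png")[y-20:y+20,x-13:x+13],(260,400),interpolation=cv2.INTER_NEAREST) for f,x,y in(("s4",393,208),("s5",391,217),("s6",384,254))]
cv2.imwrite("pics/c7.png",np.hstack([a,b,c]))
E
```

```text
s4 [(8, 213, np.int64(147), np.int64(148), np.int64(147)), (10, 213, np.int64(147), np.int64(148), np.int64(147)), (12, 212, np.int64(148), np.int64(148), np.int64(147)), (14, 211, np.int64(147), np.int64(148), np.int64(147)), (16, 210, np.int64(150), np.int64(151), np.int64(151)), (18, 210, np.int64(159), np.int64(158), np.int64(158)), (20, 209, np.int64(169), np.int64(168), np.int64(167)), (22, 208, np.int64(171), np.int64(170), np.int64(169)), (24, 208, np.int64(171), np.int64(170), np.int64(169)), (26, 207, np.int64(170), np.int64(171), np.int64(170)), (28, 206, np.int64(168), np.int64(168), np.int64(166)), (30, 205, np.int64(166), np.int64(168), np.int64(153)), (32, 205, np.int64(165), np.int64(170), np.int64(150)), (34, 204, np.int64(157), np.int64(177), np.int64(101)), (36, 203, np.int64(153), np.int64(181), np.int64(53)), (38, 203, np.int64(153), np.int64(181), np.int64(53)), (40, 202, np.int64(153), np.int64(181), np.int64(53)), (42, 201, np.int64(153), np.int64(181), np.int64(53))]
s5 [(8, 224, np.int64(148), np.int64(147), np.int64(146)), (10, 224, np.int64(148), np.int64(
[... 1218 characters left out ...]
1), np.int64(172), np.int64(170)), (20, 255, np.int64(171), np.int64(172), np.int64(170)), (22, 254, np.int64(171), np.int64(170), np.int64(168)), (24, 254, np.int64(171), np.int64(170), np.int64(168)), (26, 253, np.int64(170), np.int64(168), np.int64(166)), (28, 253, np.int64(170), np.int64(168), np.int64(166)), (30, 252, np.int64(168), np.int64(166), np.int64(165)), (32, 252, np.int64(171), np.int64(169), np.int64(169)), (34, 251, np.int64(138), np.int64(140), np.int64(149)), (36, 251, np.int64(138), np.int64(140), np.int64(149)), (38, 250, np.int64(50), np.int64(69), np.int64(115)), (40, 250, np.int64(50), np.int64(69), np.int64(115)), (42, 249, np.int64(35), np.int64(53), np.int64(101))]
```

View pics/c7.png

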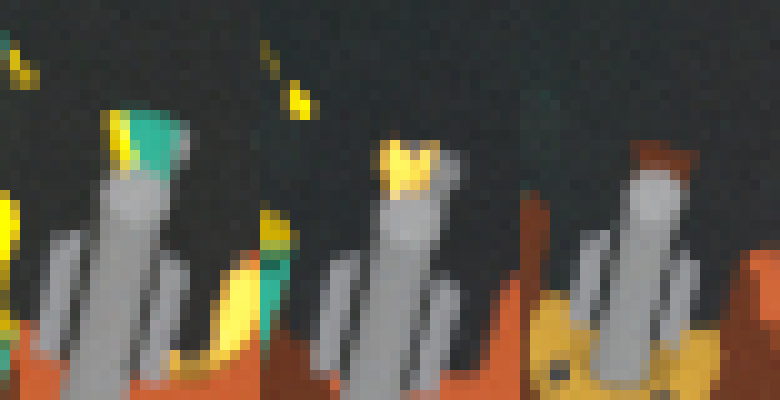

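The bright end cap in the last frame spans rows 251–255.5. That puts its centre about 25 mm above the TCP, so the rod's top is at about 0.191 m against the 0.190 m target. The rod passes through both bushings, and the force is only sensor noise. I'm handing in.

```bash
python3 -c "
from h import *
print(r.get_obs()['tcp_pos'],r.get_obs()['grip_width']);print(r.hand_in())"
```

```text
[0.59002889 0.10230366 0.16612991] 0.00996850691742511
the job is handed in; nothing more can be done
None
```

The guide rod is fitted: I took the longest rod from the block, dipped it in the dark oil cup and threaded it through both bushings of the empty corner. I handed the job in at about 12.5 s with the rod still gripped at 60 N; the hand-in reports no verdict.

- **Dip:** the tip went to about 21 mm above the bench, roughly 19 mm below the cup's rim. The cup was not visibly disturbed in the close-up at the dip. I did not photograph it again after the rod was lifted out.
- **Threading:** there was no noticeable contact force on the way down (about 2 N or less, mostly sensor noise).
- **Last checks:** the rod's top is at about 190–191 mm against the 190 mm target, and its lower end at about 20–21 mm. Its axis is within about 1 mm of the estimated bushing axis. I last measured the tilt just above the bushing, where it was negligible.
- **Disagreement:** the bushing position differed by about 2–5 mm between the scene and side views. The wrist view fell between them in x and slightly outside in y, and the clean threading confirmed the position I used.

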